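Combination spanners back into their tray by size

ROBOT

A 7-joint arm with a two-finger parallel gripper is mounted at the origin on a cart in front of the work surface, level with it; the furniture and walls round the work are solid. World frame = base frame: x ahead of the robot, y to its left, z up, the work surface at z = 0. Lengths are in m, angles in rad, forces in N, time in s.
With the tool pointing down it reaches from about 0.425 to 0.95 m from the base axis. Payload 4.7 kg.
Tool frame: the origin (TCP) lies between the finger pads; the fingertips stand 19 mm ahead of it and the grasp point (between the pads) is the TCP; z points along the fingers, y is the line along which they close (so a half turn about z gives the same grasp; the last joint's range is limited). The gripper opens to 87 mm and grips with 3 to 60 N. Pads are 19 mm wide; open, the fingers measure 117 mm over their backs; the gripper's body (75 mm by 190 mm) begins 51 mm behind the grasp point.
Start: joints at [-1.305, 0.469, -0.049, 1.532, 0.024, 1.141, -0.082], TCP at [0.196, 0.646, 0.242] pointing down, gripper open.
Joint ranges: [-2.59, 2.59], [-0.33, 1.99], [-1.39, 1.29], [0.1, 2.45], [-1.04, 4.18], [0.21, 1.99], [-2.66, 2.66]. Speed limits (rad/s): [2.57, 2.57, 3.14, 3.14, 3.14, 3.14, 3.14].

INTERFACE

Orientations are given as a rotation vector (axis times angle).
In Python, from plant import bot gives the robot as it stands.
- The arm moves only by the tool arm_command, never from a script. Its argument "deltas" is a list of rows, each a list of 4 numbers: the shift along the tool's x, y, z in mm, then the turn about the tool's z in rad. In form: [[dx, dy, dz, spin], ...]. A call has 1 to 20 rows; each row shifts and turns the commanded pose from where the row before left it, along the tool's axes as they then stand; what a row does not reach is not made up. A row lasts 1/12 s, in which the tool goes at most 41.7 mm and 7.16 degrees, less where a joint would pass 70% of its speed; a pose out of reach is approached as far as the arm can. A call with a gripper value outside its range is refused whole. "grip" is the finger opening in mm, from 0 to 87, set as the call begins (left out, the last holds). The fingers move at their own pace and stop on an object; "squeeze" is the grip in N (left out, the last holds). Time passes only in rows, so rows that do not move let the fingers close. It gives the time, the measured TCP pose, the force, the opening and the grip force at its end, in the units of the state.
- bot.sense(): the state, without advancing time (a new reading comes with each control period).
- bot.snapshot(name): name is "scene" or "side" or "wrist"; returns the picture (400x640x3 uint8, blue, green, red); there is no depth.
- bot.get_calibration(name): a dict with "fx", "fy", "cx", "cy" (pixels), "pose" (4x4, takes a point from camera to world coordinates); the wrist camera has in their place "T_tool_cam" (4x4, takes a point from camera to tool coordinates, whose origin is the TCP and whose axes are the flange's). Camera axes: x right, y down, z forward; pixel columns grow to the right and rows downward; lengths in m; the calibration is good to about 2 mm. A picture is of the moment at which its call begins: read the wrist's pose just before it. get_calibration takes no time and is no camera call.
- bot.sign_off(): hands the job in; it is judged then, once.
The state is a dict: "clock": time; "qpos": joint angles; "joint_vel": joint speeds; "joint_efforts": joint torques, N m; "eef_pos": TCP position; "orientation": TCP orientation; "contact_force": force on the tool from outside, world axes, zero at the start; "wrist_torque": the same for the moment, N m; "grip_width": opening from 0.0 (shut) to 1.0 (fully open); "grasp_force": force on a finger pad.
Only numpy, scipy, OpenCV 4.12 (cv2) and the standard library are available. Lean on these libraries where they do the work, as an engineer would, in place of code of your own. Each camera call takes 0.05 s, during which the arm holds its last target. There are 200 camera calls.

TASK

Put the four combination spanners back into the plywood tray in order of size: each lies flat on the foam in the pocket cut to its own length, either way round, from the shortest spanner in the shortest pocket to the longest in the longest. Leave the tape measure and the cabinet hinge where they are.

Things in the scene. Friction and masses are not known exactly. Their poses are not given: they have to be found in the camera images.
- spanner_1: The shortest of four steel combination spanners, 100 mm long, lying flat, 25 g give or take a third. Open jaw 15 mm wide at +y, smaller ring at -y, both heads 6.5 mm thick; straight shank between them 8.5 mm wide, 5.5 mm thick, midway in the heads' thickness. Origin: underside, at half the length (on the shank, close to the centre of mass); y along the length, x across, z up.
- pocket_1: The shortest of four foam-floored pockets side by side in the fixed plywood tray, 114 mm long, 28 mm wide. Origin: mid-pocket on the foam, 8 mm above the worktop; y along the pocket, x across it to the next longer one. Tray 177 x 200 x 18 mm; walls rise 10 mm over the foam. A finger trough 64 mm wide crosses all pockets at mid-length: no walls there, so a spanner held mid-shank can be laid in.
- spanner_2: The second shortest of four steel combination spanners, 120 mm long, lying flat, 35 g give or take a third. Open jaw 19 mm wide at +y, smaller ring at -y, both heads 7 mm thick; straight shank between them 9.5 mm wide, 5.8 mm thick, midway in the heads' thickness. Origin: underside, at half the length (on the shank, close to the centre of mass); y along the length, x across, z up.
- pocket_2: The second shortest of four foam-floored pockets side by side in the fixed plywood tray, 134 mm long, 32 mm wide. Origin: mid-pocket on the foam, 8 mm above the worktop; y along the pocket, x across it to the next longer one. Walls and finger trough as at pocket_1.
- spanner_3: The second longest of four steel combination spanners, 143 mm long, lying flat, 50 g give or take a third. Open jaw 23 mm wide at +y, smaller ring at -y, both heads 7.5 mm thick; straight shank between them 10.5 mm wide, 6.1 mm thick, midway in the heads' thickness. Origin: underside, at half the length (on the shank, close to the centre of mass); y along the length, x across, z up.
- pocket_3: The second longest of four foam-floored pockets side by side in the fixed plywood tray, 157 mm long, 36 mm wide. Origin: mid-pocket on the foam, 8 mm above the worktop; y along the pocket, x across it to the next longer one. Walls and finger trough as at pocket_1.
- spanner_4: The longest of four steel combination spanners, 168 mm long, lying flat, 75 g give or take a third. Open jaw 28 mm wide at +y, smaller ring at -y, both heads 8 mm thick; straight shank between them 11.5 mm wide, 6.5 mm thick, midway in the heads' thickness. Origin: underside, at half the length (on the shank, close to the centre of mass); y along the length, x across, z up.
- pocket_4: The longest of four foam-floored pockets side by side in the fixed plywood tray, 182 mm long, 41 mm wide. Origin: mid-pocket on the foam, 8 mm above the worktop; y along the pocket, x across it to the next longer one. Walls and finger trough as at pocket_1.
- tape_measure: Yellow and black tape measure standing on the worktop to the left of the tray's far side, case 34 x 72 x 64 mm high; stays where it is. Origin: underside, centre.
- cabinet_hinge: Grey metal cabinet hinge (90 x 48 x 23 mm) lying among the spanners; stays where it is. Origin: underside, centre; x along its length.

How it is judged:
At the end, for the whole second after the job is handed in: Every spanner lies at rest in the pocket of its own length: flat on the foam (underside within 3 mm of it, not tipped more than about 3 degrees), along the pocket, either way round (within 0.25 rad), its middle within 10 mm across and 11 mm along of the pocket's middle (x of spanner_1 in the frame of pocket_1 between -0.01 and 0.01 m and y of spanner_1 in the frame of pocket_1 between -0.011 and 0.011 m and z of spanner_1 in the frame of pocket_1 below 0.003 m and angle between each of spanner_1, spanner_2, spanner_3, spanner_4's own z axis and vertical below 0.05 rad and angle between the y axis of spanner_1 and the y axis of pocket_1, either way round below 0.25 rad and linear speed of each of spanner_1, spanner_2, spanner_3, spanner_4 below 0.02 m/s and x of spanner_2 in the frame of pocket_2 between -0.01 and 0.01 m and y of spanner_2 in the frame of pocket_2 between -0.011 and 0.011 m and z of spanner_2 in the frame of pocket_2 below 0.003 m and angle between the y axis of spanner_2 and the y axis of pocket_2, either way round below 0.25 rad and x of spanner_3 in the frame of pocket_3 between -0.01 and 0.01 m and y of spanner_3 in the frame of pocket_3 between -0.011 and 0.011 m and z of spanner_3 in the frame of pocket_3 below 0.003 m and angle between the y axis of spanner_3 and the y axis of pocket_3, either way round below 0.25 rad and x of spanner_4 in the frame of pocket_4 between -0.01 and 0.01 m and y of spanner_4 in the frame of pocket_4 between -0.011 and 0.011 m and z of spanner_4 in the frame of pocket_4 below 0.003 m and angle between the y axis of spanner_4 and the y axis of pocket_4, either way round below 0.25 rad); the robot touches nothing.
It fails at once if the tape measure is shifted by more than 2 cm (distance of tape_measure from where it was at the start of the episode above 0.02 m).
It fails at once if the cabinet hinge is shifted by more than 2 cm (distance of cabinet_hinge from where it was at the start of the episode above 0.02 m).
It also fails if it takes over 109 s, if anything falls off the work surface, if the arm or the gripper's body presses on something with over 40 N, if the wrist force passes 120 N, or if a joint passes its speed limit or range.

## Working session

There is one attempt and no reset: what is moved stays moved. The work goes in short steps, Python scripts to look and compute and a tool call to move; the robot and the scene stay as the last step left them, time stands still between calls to the robot, and variables do not carry over. Pictures are saved under pics/ and viewed, at most 14 in all, crops included, and the job is handed in when it is done.

Besides the shell and the picture viewer there is one more tool, called after ">>>" as name(argument=value, ...) on one line, values as JSON. arm_command: Moves the arm, as the interface text tells. Its arguments: {"type":"object","properties":{"deltas":{"type":"array","items":{"type":"array","items":{"type":"number"}}},"grip":{"type":"number"},"squeeze":{"type":"number"}},"required":["deltas"]}

```bash
mkdir -p pics; ls; python3 - <<'E'
from plant import bot
import cv2,numpy as np
np.set_printoptions(precision=4,suppress=True)
s=bot.sense();print(s)
for n in("scene","side","wrist"):
    cv2.imwrite(f"pics/{n}0.png",bot.snapshot(n));print(n,bot.get_calibration(n))
E
```

```text
pics
{'clock': 0.0, 'qpos': array([-1.3049,  0.4695, -0.0486,  1.5337,  0.0241,  1.141 , -0.0823]), 'joint_vel': array([-0.0016, -0.0008,  0.0016, -0.    , -0.0013, -0.0003,  0.0006]), 'joint_efforts': array([ -0.0009, -50.798 ,  -0.0811, -23.6151,  -0.0613,   0.038 ,
         0.0002]), 'eef_pos': array([0.1959, 0.6454, 0.2405]), 'orientation': array([-0.4613, -3.1073,  0.003 ]), 'contact_force': array([-0.2447, -0.0977, -0.159 ]), 'wrist_torque': array([-0.0206,  0.0503,  0.0448]), 'grasp_force': 0.0, 'grip_width': 1.0008603654525585}
scene {'fx': 457.0553610934836, 'fy': 457.0553610934836, 'cx': 322.45610873485623, 'cy': 197.94082195750377, 'pose': array([[ 0.6668, -0.5516,  0.5012, -0.1399],
       [-0.7452, -0.4845,  0.4582, -0.6211],
       [-0.0099, -0.679 , -0.7341,  1.0098],
       [ 0.    ,  0.    ,  0.    ,  1.    ]])}
side {'fx': 433.37320147096847, 'fy': 433.37320147096847, 'cx': 316.5554213242384, 'cy': 201.0760663904078, 'pose': array([[-0.9996,  0.0282, -0.0022,  0.5345],
       [ 0.0154,  0.4781, -0.8782,  1.0496],
       [-0.0237, -0.8779, -0.4783,  0.6332],
       [ 0.    ,  0.    ,  0.    ,  1.    ]])}
wrist {'fx': 342.2969708661084, 'fy': 342.2969708661084, 'cx': 322.6987135181233, 'cy': 192.60971888471718, 'T_tool_cam': array([[-0.0004, -0.9557, -0.2942,  0.0813],
       [ 1.    , -0.001 ,  0.0018, -0.0002],
       [-0.002 , -0.2942,  0.9557, -0.1432],
       [ 0.    ,  0.    ,  0.    ,  1.    ]])}
```

View pics/scene0.png

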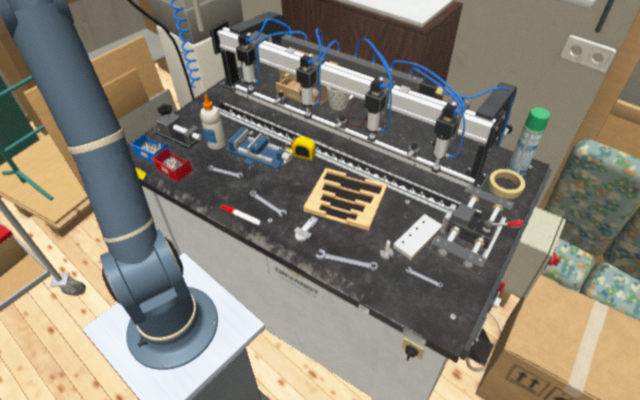

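View pics/side0.png

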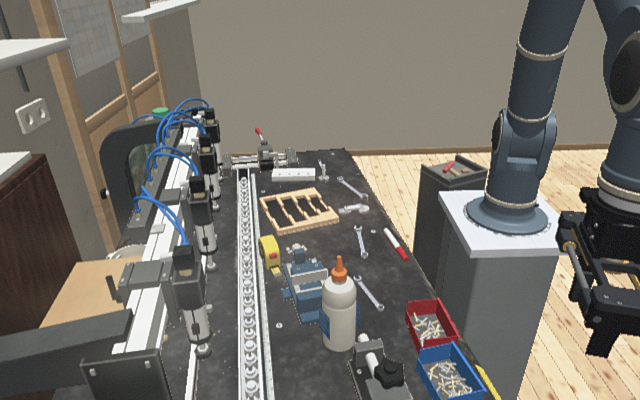

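The scene view shows four spanners at about (225,171), (267,202), (347,260) and (424,276). The tray is at (345,198), the hinge near (305,230) and the tape at (303,148). Next I'll cast rays to measure them.

```bash
cat > h.py <<'E'
from plant import bot
import cv2,numpy as np
from scipy.spatial.transform import Rotation as R
np.set_printoptions(precision=4,suppress=True)
def cam(n,s=None):
    c=bot.get_calibration(n)
    if n=="wrist":
        T=np.eye(4);T[:3,:3]=R.from_rotvec(s["orientation"]).as_matrix();T[:3,3]=s["eef_pos"];P=T@c["T_tool_cam"]
    else:P=c["pose"]
    return c,P
def ray(uv,z,n,s=None):
    c,P=cam(n,s);uv=np.atleast_2d(np.asarray(uv,float))
    d=np.c_[(uv[:,0]-c["cx"])/c["fx"],(uv[:,1]-c["cy"])/c["fy"],np.ones(len(uv))]@P[:3,:3].T
    return P[:3,3]+d*((z-P[2,3])/d[:,2])[:,None]
def blobs(img,z,n,s=None,thr=95,amin=60,roi=None):
    hsv=cv2.cvtColor(img,cv2.COLOR_BGR2HSV)
    m=((hsv[...,2]>thr)&(hsv[...,1]<70)).astype(np.uint8)
    k,l,st,ce=cv2.connectedComponentsWithStats(m)
    out=[]
    for i in range(1,k):
        if st[i,4]<amin or st[i,4]>20000: continue
        v,u=np.nonzero(l==i);p=ray(np.c_[u,v],z,n,s)[:,:2]
        box=cv2.minAreaRect((p*1000).astype(np.float32))
        bp=cv2.boxPoints(box)/1000
        e=[bp[1]-bp[0],bp[2]-bp[1]];e=max(e,key=np.linalg.norm)
        c=p.mean(0);out.append((ce[i].round(),st[i,4],np.array(box[0])/1000,np.sort(box[1]),np.arctan2(e[1],e[0]),c))
    return out
E
python3 - <<'E'
from h import *
for n,r in(("scene",(130,480,140,300)),("side",(240,400,140,330))):
    img=cv2.imread(f"pics/{n}0.png")
    print(n)
    for b in blobs(img,0.006,n,amin=50):
        u,v=b[0]
        if r[0]<u<r[1] and r[2]<v<r[3]: print(u,v,b[1],"ctr",b[2],"size",b[3].round(),"ang %.3f"%b[4],"mean",b[5])
    hsv=cv2.cvtColor(img,cv2.COLOR_BGR2HSV)
    m=cv2.inRange(hsv,(10,60,110),(30,255,255))
    k,l,st,ce=cv2.connectedComponentsWithStats(m)
    for i in range(1,k):
        u,v=ce[i]
        if st[i,4]>300 and r[0]<u<r[1] and r[2]<v<r[3]:
            vv,uu=np.nonzero(l==i);p=ray(np.c_[uu,vv],.018,n)[:,:2]
            print("wood",ce[i],st[i,4],cv2.minAreaRect((p*1000).astype(np.float32)))
im=cv2.imread("pics/scene0.png")[130:310,180:460];cv2.imwrite("pics/c1.png",cv2.resize(im,None,fx=2.8,fy=2.8,interpolation=cv2.INTER_CUBIC))
E
```

```text
scene
405.0 186.0 8738 ctr [0.8299 0.0621] size [ 485. 1131.] ang 1.297 mean [ 0.7555 -0.1255]
281.0 152.0 218 ctr [0.6122 0.2543] size [ 61. 126.] ang 1.366 mean [0.6087 0.248 ]
151.0 147.0 120 ctr [0.3368 0.5922] size [42. 63.] ang -0.998 mean [0.3388 0.592 ]
172.0 163.0 125 ctr [0.3409 0.4742] size [36. 57.] ang -1.459 mean [0.3402 0.4749]
225.0 172.0 163 ctr [0.4294 0.3166] size [ 27. 124.] ang -1.237 mean [0.4275 0.3129]
267.0 203.0 228 ctr [0.4248 0.1182] size [ 27. 146.] ang -1.570 mean [0.4221 0.115 ]
201.0 210.0 57 ctr [0.2747 0.244 ] size [20. 34.] ang -1.150 mean [0.2756 0.2426]
246.0 217.0 211 ctr [0.3455 0.1209] size [25. 99.] ang -1.350 mean [0.3454 0.1212]
305.0 229.0 339 ctr [ 0.4267 -0.0321] size [ 52. 102.] ang 0.395 mean [ 0.4227 -0.0371]
260.0 241.0 224 ctr [0.3147 0.028 ] size [34. 86.] ang -1.432 mean [0.311 0.028]
285.0 254.0 122 ctr [ 0.3265 -0.0544] size [31. 46.] ang -1.385 mean [ 0.326  -0.0559]
346.0 260.0 413 ctr [ 0.4218 -0.1891] size [ 35. 169.] ang -1.085 mean [ 0.4192 -0.1902]
319.0 275.0 320 ctr [ 0.3453 -0.1764] size [ 40. 152.] ang -1.432 mean [ 0.
[... 745 characters left out ...]
15 0.1173] size [ 23. 153.] ang -1.560 mean [0.4215 0.1195]
391.0 237.0 140 ctr [0.3411 0.1049] size [19. 99.] ang -1.355 mean [0.3408 0.1063]
331.0 300.0 4203 ctr [0.5175 0.2953] size [176. 450.] ang -1.066 mean [0.5112 0.3304]
314.0 261.0 69 ctr [0.5431 0.1996] size [26. 41.] ang -0.856 mean [0.543  0.2004]
wood [299.8537 212.7434] 1360 ((587.146728515625, -37.31036376953125), (185.34506225585938, 232.05874633789062), 20.073484420776367)
wood [270.5143 251.8571] 525 ((647.7260131835938, 177.07383728027344), (45.8856086730957, 168.84959411621094), 13.888296127319336)
wood [338.7053 271.1689] 302 ((485.917236328125, 245.607177734375), (101.6250228881836, 34.33692169189453), 85.7042007446289)
```

View pics/c1.png

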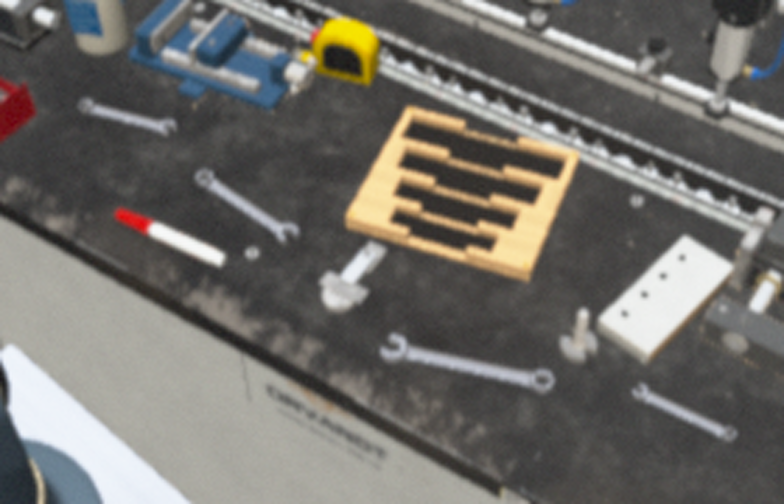

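The four lengths fit: A is 124 mm, so spanner_2; B is 146, spanner_3; C is 169, spanner_4; D is 101, spanner_1. The hinge is at about (0.425,-0.035). I'll move to view A and B with the wrist camera.

>>> arm_command(deltas=[[0, 0, -30, 0], [-27, -26, -5, 0], [-27, -26, -5, 0], [-27, -26, -5, 0], [-27, -26, -5, 0], [-27, -26, -5, 0], [-27, -26, -5, 0], [-27, -26, -5, 0], [-27, -26, 0, 0], [-27, -26, 0, 0], [-27, -26, 0, 0], [-27, -26, 0, 0], [-27, -26, 0, 0], [-24, -26, 0, 0], [0, 0, 0, 0.12], [0, 0, 0, 0.12], [0, 0, 0, 0.12], [0, 0, 0, 0.12], [0, 0, 0, 0.12], [0, 0, 0, 0.12]])

```text
clock: 1.82
eef_pos: [0.4307, 0.2212, 0.3063]
orientation: [-1.535, -2.741, 0.001]
contact_force: [-0.8, 0.5, -0.2]
grip_width: 1.0
grasp_force: 0.0
```

>>> arm_command(deltas=[[0, 0, 0, 0.12], [0, 0, 0, 0.1], [0, 0, 0, 0]], grip=40)

```text
clock: 2.07
eef_pos: [0.4307, 0.2213, 0.3063]
orientation: [-1.821, -2.56, 0.001]
contact_force: [-0.2, 0.3, -1.4]
grip_width: 0.857
grasp_force: 0.0
```

```bash
cat >> h.py <<'E'
def look(tag,z=0.006,thr=95,amin=300):
    s=bot.sense();img=bot.snapshot("wrist");cv2.imwrite(f"pics/{tag}.png",img)
    M=R.from_rotvec(s["orientation"]).as_matrix()
    print("t %.2f"%s["clock"],"tcp",s["eef_pos"],"yaw_y %.3f"%np.arctan2(M[1,1],M[0,1]),"tilt",M[:,2])
    for b in blobs(img,z,"wrist",s,thr,amin): print(b[0],b[1],"ctr",b[2],"size",b[3].round(1),"ang %.3f"%b[4],"mean",b[5])
    return s,img
def go(x,y,z,yaw=None):
    "tool-frame move (mm) to world target, then spin to bring tool y to yaw (mod pi)"
    s=bot.sense();M=R.from_rotvec(s["orientation"]).as_matrix();d=M.T@(np.array([x,y,z])-s["eef_pos"])*1000
    y0=np.arctan2(M[1,1],M[0,1]);sp=0 if yaw is None else -((yaw-y0+np.pi/2)%np.pi-np.pi/2)
    print("move",d.round(1),"spin %.3f"%sp)
E
python3 -c "
from h import *
look('w1')"
```

```text
t 2.07 tcp [0.4307 0.2213 0.3063] yaw_y 0.334 tilt [-0.0004 -0.0002 -1.    ]
[ 7. 32.] 769 ctr [0.03 0.23] size [17.5 86.9] ang 1.571 mean [0.0309 0.2352]
[73. 51.] 2034 ctr [0.114  0.2425] size [ 51.8 113.9] ang 1.515 mean [0.1075 0.2387]
[96. 19.] 783 ctr [0.1266 0.2787] size [22.9 59.2] ang 1.569 mean [0.1275 0.2835]
[175.  64.] 2884 ctr [0.2401 0.2818] size [105.2 111.4] ang 0.106 mean [0.2264 0.2646]
[182.  35.] 1260 ctr [0.226  0.2999] size [22.7 85.6] ang -1.571 mean [0.2264 0.2988]
[203.  38.] 1509 ctr [0.2508 0.3033] size [23.5 92.5] ang -1.570 mean [0.2511 0.3049]
[444.   5.] 511 ctr [0.51   0.4297] size [14.6 66. ] ang 0.334 mean [0.5067 0.4307]
[523. 102.] 2128 ctr [0.6462 0.3491] size [ 20.1 264.3] ang -1.422 mean [0.6481 0.3606]
[536. 108.] 2751 ctr [0.6721 0.347 ] size [ 23.6 286.2] ang -1.427 mean [0.6674 0.3585]
[553. 131.] 1216 ctr [0.7053 0.3377] size [ 12. 322.] ang -1.422 mean [0.7029 0.3384]
[345.  78.] 787 ctr [0.4274 0.3175] size [ 17.9 118. ] ang -1.211 mean [0.4264 0.3176]
[604. 158.] 1872 ctr [0.7838 0.3268] size [ 17.  249.5] ang -1.424 mean [0.7834 0.3326
[... 511 characters left out ...]
6101 0.2559]
[236. 201.] 655 ctr [0.3423 0.1159] size [15.7 88.7] ang -1.352 mean [0.3414 0.1191]
[292. 220.] 728 ctr [0.4232 0.116 ] size [ 23.2 142.6] ang -1.564 mean [0.4221 0.1173]
[162. 232.] 1072 ctr [0.2418 0.026 ] size [ 86.9 123. ] ang -1.232 mean [0.2544 0.0404]
[428. 217.] 505 ctr [0.5986 0.1842] size [30.5 57.9] ang -0.013 mean [0.5978 0.1839]
[593. 227.] 791 ctr [0.8204 0.2428] size [36.3 79.6] ang 1.514 mean [0.822  0.2458]
[210. 236.] 617 ctr [0.32   0.0576] size [27.5 85.4] ang -1.528 mean [0.3196 0.0566]
[631. 227.] 544 ctr [0.8725 0.2592] size [27.2 56.6] ang -0.973 mean [0.8727 0.2637]
[316. 300.] 8168 ctr [ 0.5081 -0.0013] size [ 71.9 490.1] ang 0.329 mean [0.4943 0.0079]
```

View pics/w1.png

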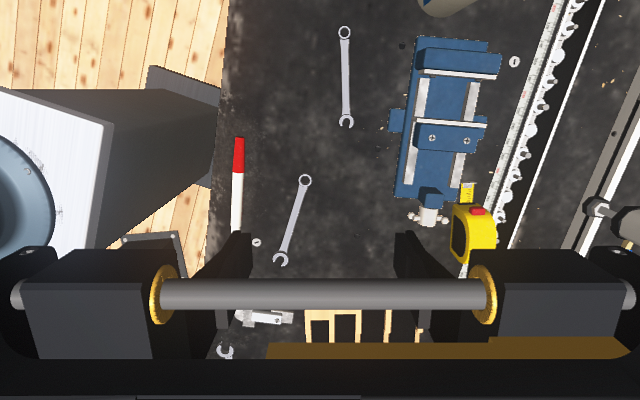

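The wrist view shows spanner A at (345,78), B at (292,220) and a blue vise right of A, from x≈395 px. I'll check the vise's height against the gripper body.

```bash
cat >> h.py <<'E'
def tri(n1,p1,n2,p2,s1=None,s2=None):
    A=[];b=[]
    for n,p,s in((n1,p1,s1),(n2,p2,s2)):
        c,P=cam(n,s);d=P[:3,:3]@[(p[0]-c["cx"])/c["fx"],(p[1]-c["cy"])/c["fy"],1];d/=np.linalg.norm(d)
        Q=np.eye(3)-np.outer(d,d);A.append(Q);b.append(Q@P[:3,3])
    x=np.linalg.lstsq(sum(A),sum(b),rcond=None)[0]
    return x,[np.linalg.norm(q@x-k)*1000 for q,k in zip(A,b)]
E
python3 - <<'E'
from h import *
s=bot.sense()
print(tri("wrist",(452,137),"scene",(260.4,143.6),s))
print(tri("wrist",(457,55),"scene",(239,135),s))
for z in(.02,.04,.06): print(ray([(405,120),(397,190),(390,120)],z,"wrist",s)[:,:2].ravel())
im=cv2.imread("pics/side0.png")[190:330,230:410];cv2.imwrite("pics/c2.png",cv2.resize(im,None,fx=4,fy=4,interpolation=cv2.INTER_CUBIC))
E
```

```text
(array([0.5678, 0.296 , 0.0407]), [np.float64(0.1291906176660595), np.float64(0.12919061766580056)])
(array([0.5382, 0.376 , 0.0478]), [np.float64(7.527766281972506), np.float64(7.527766281972627)])
[0.5122 0.2957 0.5381 0.2094 0.4947 0.2896]
[0.5071 0.2958 0.5318 0.2135 0.4905 0.2899]
[0.5021 0.2959 0.5256 0.2176 0.4862 0.2903]
```

View pics/c2.png

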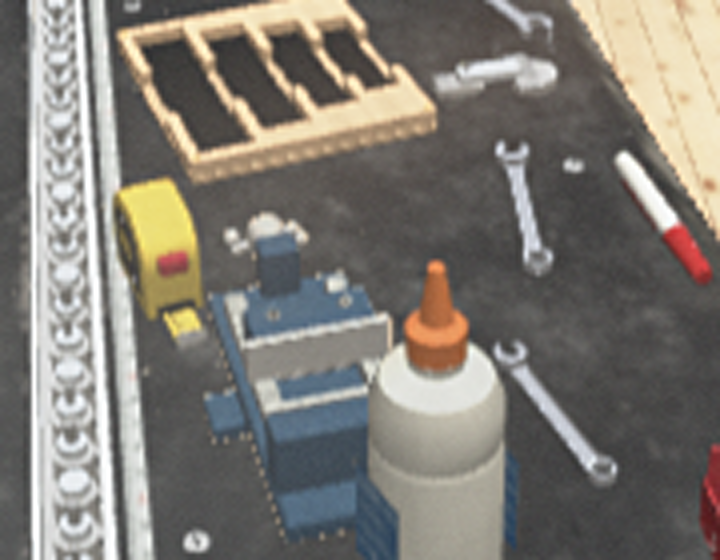

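The vise is about 45 mm high and the gripper body's underside will be at about 70 mm during the grasp, so it clears. Next I'll look at the tray.

```bash
python3 -c "
from h import *
go(.59,-.15,.36)"
```

```text
move [-403.1   27.1  -53.7] spin 0.000
```

>>> arm_command(deltas=[[-34, 2, -5, 0], [-34, 2, -5, 0], [-34, 2, -5, 0], [-34, 2, -5, 0], [-34, 2, -5, 0], [-34, 2, -5, 0], [-34, 3, -4, 0], [-34, 3, -4, 0], [-34, 3, -4, 0], [-34, 3, -4, 0], [-34, 2, -4, 0], [-29, 1, -4, 0], [0, 0, 0, 0], [0, 0, 0, 0]])

```text
clock: 3.28
eef_pos: [0.5891, -0.1522, 0.3602]
orientation: [-1.821, -2.56, 0.002]
contact_force: [0.5, 0.5, -0.6]
grip_width: 0.46
grasp_force: 0.0
```

```bash
python3 - <<'E'
from h import *
s,img=look('w2',amin=1e9)
hsv=cv2.cvtColor(img,cv2.COLOR_BGR2HSV)
m=cv2.inRange(hsv,(10,40,120),(30,200,255));m[260:]=0
k,l,st,ce=cv2.connectedComponentsWithStats(m)
i=1+st[1:,4].argmax();print(ce[i],st[i])
v,u=np.nonzero(l==i);p=ray(np.c_[u,v],.018,"wrist",s)[:,:2]
print(cv2.minAreaRect((p*1000).astype(np.float32)))
# dark holes inside the tray
mm=(l==i).astype(np.uint8)
cs,h=cv2.findContours(mm,cv2.RETR_CCOMP,cv2.CHAIN_APPROX_NONE)
for c,hh in zip(cs,h[0]):
    if hh[3]>=0 and cv2.contourArea(c)>200:
        q=ray(c[:,0],.018,"wrist",s)[:,:2]*1000;print("hole",c[:,0].mean(0),cv2.minAreaRect(q.astype(np.float32)))
E
```

```text
t 3.28 tcp [ 0.5891 -0.1522  0.3602] yaw_y 0.334 tilt [-0.0007 -0.0007 -1.    ]
[72.1296 91.6645] [    0    14   171   156 18054]
((257.9052734375, -213.00831604003906), (228.7240447998047, 220.06390380859375), 6.669169902801514)
```

View pics/w2.png

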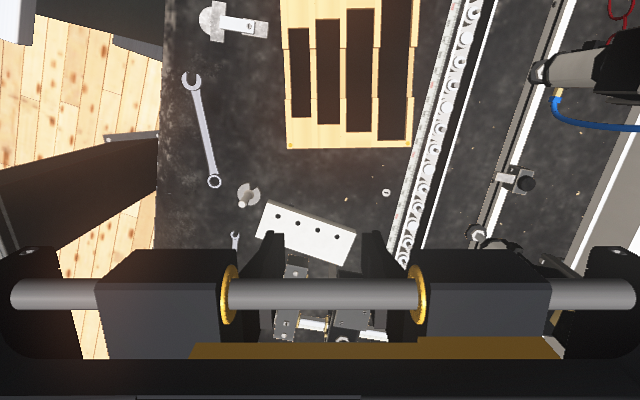

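The tray's far edge is cut off at the top of the picture. C is at (200,130), the hinge at (235,22) and part of D at (235,240). I'll shift a little and measure.

>>> arm_command(deltas=[[30, 0, 0, 0], [30, 0, 0, 0], [0, 0, 0, 0], [0, 0, 0, 0]])

```text
clock: 3.67
eef_pos: [0.5691, -0.0895, 0.3604]
orientation: [-1.808, -2.568, -0.002]
contact_force: [0.7, -0.2, -1.0]
grip_width: 0.456
grasp_force: 0.0
```

```bash
python3 - <<'E'
from h import *
s,img=look('w3',amin=400)
hsv=cv2.cvtColor(img,cv2.COLOR_BGR2HSV)
m=cv2.inRange(hsv,(10,40,120),(30,200,255));m[250:]=0;m[:,:270]=0;m[:,450:]=0
m=cv2.morphologyEx(m,cv2.MORPH_OPEN,np.ones((3,3)))
k,l,st,ce=cv2.connectedComponentsWithStats(m)
for i in range(1,k):
    if st[i,4]>500:
        v,u=np.nonzero(l==i)
        p=ray(np.c_[u,v],.018,"wrist",s)[:,:2]*1000;print("wood",ce[i],st[i],cv2.minAreaRect(p.astype(np.float32)))
# foam holes
d=((hsv[...,2]<75)).astype(np.uint8)
hull=cv2.convexHull(np.argwhere(m)[:,::-1].astype(np.int32));hm=np.zeros_like(m);cv2.fillConvexPoly(hm,hull,1)
hm=cv2.erode(hm,np.ones((5,5)))
k,l,st,ce=cv2.connectedComponentsWithStats(cv2.morphologyEx(d&hm,cv2.MORPH_OPEN,np.ones((3,3))))
for i in range(1,k):
    if st[i,4]>300:
        v,u=np.nonzero(l==i)
        for z in(.018,.008):
            p=ray(np.c_[u,v],z,"wrist",s)[:,:2]*1000;print("hole",st[i],z,cv2.minAreaRect(p.astype(np.float32)))
im=img[0:240,150:470];cv2.imwrite("pics/c3.png",cv2.resize(im,None,fx=2.4,fy=2.4,interpolation=cv2.INTER_CUBIC))
E
```

```text
t 3.67 tcp [ 0.5691 -0.0895  0.3604] yaw_y 0.344 tilt [-0.0004  0.0021 -1.    ]
[24. 48.] 4685 ctr [ 0.147 -0.109] size [ 63.6 157.4] ang -1.509 mean [ 0.1472 -0.1004]
[431. 124.] 2398 ctr [ 0.7083 -0.0342] size [ 13.9 380.9] ang -1.424 mean [ 0.7052 -0.013 ]
[446. 127.] 4206 ctr [ 0.7314 -0.0385] size [ 26.3 407.3] ang -1.425 mean [ 0.7273 -0.01  ]
[471. 111.] 1169 ctr [ 0.7583 -0.007 ] size [ 11.3 363. ] ang -1.423 mean [0.7518 0.0232]
[526. 126.] 2548 ctr [0.8512 0.0241] size [ 61.5 366.3] ang -1.404 mean [0.8358 0.0279]
[551.  77.] 1023 ctr [0.834  0.1095] size [ 17.2 119.9] ang -1.424 mean [0.8341 0.1067]
[140. 112.] 5497 ctr [ 0.318  -0.1226] size [115.3 206.6] ang -1.570 mean [ 0.3094 -0.1308]
[232.  76.] 1388 ctr [ 0.4251 -0.0385] size [49.1 91.8] ang 0.206 mean [ 0.4192 -0.0399]
[ 57. 125.] 2687 ctr [ 0.206  -0.1836] size [ 51.5 177.6] ang -1.568 mean [ 0.2008 -0.1891]
[558. 135.] 1349 ctr [0.8872 0.0393] size [52.2 71.8] ang 0.211 mean [0.8856 0.0408]
[623. 185.] 1171 ctr [0.9995 0.0251] size [ 56.4 143. ] ang -0.965 mean [1.0173 0.0081]
[206. 171.] 926 ctr [ 0.4189 -0.1911
[... 1617 characters left out ...]
e [ 344   65   27  112 2684] 0.008 ((603.0247802734375, -41.50419616699219), (34.65464782714844, 155.65469360351562), 20.044889450073242)
hole [ 316   75   22   94 1978] 0.018 ((562.8666381835938, -55.18556213378906), (29.431140899658203, 128.0804443359375), 20.382041931152344)
hole [ 316   75   22   94 1978] 0.008 ((563.3085327148438, -56.038551330566406), (30.036977767944336, 130.7171630859375), 20.38205337524414)
hole [ 290   83   20   80 1447] 0.018 ((528.0454711914062, -68.36595153808594), (25.329130172729492, 108.771240234375), 20.010841369628906)
hole [ 290   83   20   80 1447] 0.008 ((527.7706298828125, -69.4903335571289), (25.850595474243164, 111.01044464111328), 20.010860443115234)
```

View pics/c3.png

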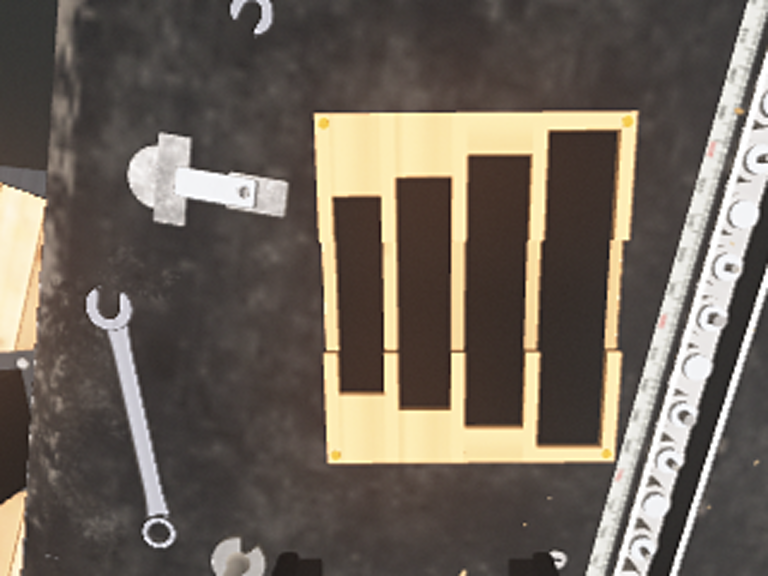

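The tray measures 178 x 201 mm (177 x 200 given), centre (0.590,-0.046), turned 0.351 rad. Its pockets sit where the 8 mm wall layout puts them. C is at (0.419,-0.191). I'll fetch C (spanner_4) first.

```bash
python3 -c "
from h import *
go(.419,-.191,.09,.439)"
```

```text
move [ -43.8 -174.9  270.5] spin -0.098
```

>>> arm_command(deltas=[[-5, -20, 24, 0], [-5, -20, 32, 0], [-5, -20, 32, 0], [-5, -20, 32, 0], [-5, -20, 32, 0], [-5, -20, 32, 0], [-5, -20, 32, 0], [-5, -20, 32, 0], [-4, -15, 22, -0.1], [0, 0, 0, 0], [0, 0, 0, 0]])

```text
clock: 4.63
eef_pos: [0.4179, -0.1935, 0.0901]
orientation: [-1.693, -2.644, 0.001]
contact_force: [0.2, -0.9, 1.1]
grip_width: 0.462
grasp_force: 0.0
```

```bash
python3 -c "
from h import *
go(.419,-.191,.021,.439)
look('w4',thr=110)"
```

```text
move [ 1.8  2.2 69.1] spin -0.007
t 4.63 tcp [ 0.4179 -0.1935  0.0901] yaw_y 0.432 tilt [-0.0019  0.0003 -1.    ]
[18. 36.] 1833 ctr [ 0.2026 -0.171 ] size [14.2 51. ] ang -1.570 mean [ 0.2025 -0.1701]
[42. 89.] 4800 ctr [ 0.2254 -0.1952] size [ 29.4 113.8] ang -1.569 mean [ 0.2222 -0.1964]
[117.  75.] 2606 ctr [ 0.2635 -0.17  ] size [14.2 94.1] ang 1.570 mean [ 0.263  -0.1675]
[405.  10.] 743 ctr [ 0.4087 -0.061 ] size [13.5 25.5] ang 0.432 mean [ 0.41   -0.0589]
[492.  10.] 1238 ctr [ 0.4525 -0.0412] size [14.  46.9] ang 0.432 mean [ 0.4569 -0.037 ]
[627.  23.] 529 ctr [ 0.536  -0.0127] size [ 8.  32.6] ang -1.198 mean [ 0.5346 -0.0091]
[229. 148.] 5823 ctr [ 0.3465 -0.1809] size [ 27.5 170.9] ang 1.571 mean [ 0.3428 -0.1832]
[156.  95.] 5677 ctr [ 0.2857 -0.1844] size [ 56.2 115.3] ang -1.300 mean [ 0.2893 -0.1694]
[92. 86.] 859 ctr [ 0.2486 -0.1831] size [13.5 71.6] ang -1.570 mean [ 0.2505 -0.1808]
[208. 121.] 1322 ctr [ 0.3246 -0.1753] size [14.3 83.5] ang 1.566 mean [ 0.3246 -0.1706]
[326. 174.] 3381 ctr [ 0.4131 -0.1789] size [ 26.9 140.2] ang -1.120 mean [ 0.4103 -0.1721]
[  7. 121.] 932 ctr [ 0.2075 -0.2295] size [11.7 53.5] ang -1.407 mean [ 0.2052 -0.2255]
[630. 217.] 327 ctr [ 0.6143 -0.1048] size [14.5 55.4] ang -0.876 mean [ 0.6184 -0.1084]
[169. 232.] 702 ctr [ 0.3245 -0.2562] size [14.1 34.4] ang 1.568 mean [ 0.3245 -0.2564]
[115. 252.] 518 ctr [ 0.294 -0.285] size [12.5 43.8] ang 1.446 mean [ 0.2936 -0.2883]
[ 90. 267.] 334 ctr [ 0.2805 -0.3062] size [11.9 31.3] ang 1.424 mean [ 0.2801 -0.3079]
[ 54. 299.] 1668 ctr [ 0.2599 -0.3461] size [18.5 65.9] ang 0.431 mean [ 0.2613 -0.3465]
[592. 298.] 1807 ctr [ 0.6361 -0.1729] size [18.6 66.2] ang 0.431 mean [ 0.6355 -0.1734]
[322. 299.] 3616 ctr [ 0.4483 -0.2604] size [ 16.8 146. ] ang 0.431 mean [ 0.4482 -0.2608]
[ 90. 334.] 764 ctr [ 0.294  -0.3677] size [14.2 49.9] ang -1.568 mean [ 0.294  -0.3671]
```

View pics/w4.png

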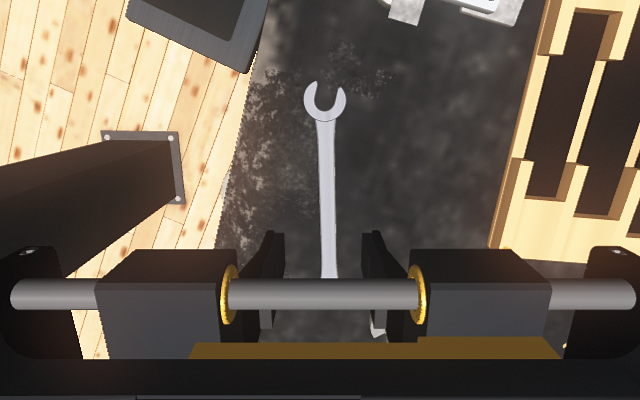

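The jaw is at (325,100) and the shank runs centrally between the fingers. Its top end puts the centre at (0.419,-0.1915), which agrees, so I'll descend and grip.

>>> arm_command(deltas=[[2, 2, 15, 0], [0, 0, 18, 0], [0, 0, 16, 0], [0, 0, 12, 0], [0, 0, 8, 0], [0, 0, 0, 0]])

```text
clock: 5.18
eef_pos: [0.4211, -0.1896, 0.0215]
orientation: [1.687, 2.65, 0.001]
contact_force: [-0.3, -0.4, 0.3]
grip_width: 0.459
grasp_force: 0.0
```

>>> arm_command(deltas=[[0, 0, 0, 0], [0, 0, 0, 0], [0, 0, 0, 0], [0, 0, 0, 0], [0, 0, 0, 0], [0, 0, 0, 0]], grip=0, squeeze=30)

```text
clock: 5.68
eef_pos: [0.4199, -0.1901, 0.0219]
orientation: [1.688, 2.649, 0.001]
contact_force: [-1.1, 0.1, 3.5]
grip_width: 0.127
grasp_force: 30.0
```

>>> arm_command(deltas=[[0, 0, -10, 0], [0, 0, -20, 0], [0, 0, -25, 0], [0, 0, -25, 0], [0, 0, 0, 0]])

```text
clock: 6.1
eef_pos: [0.4221, -0.1914, 0.1056]
orientation: [1.685, 2.642, 0.004]
contact_force: [0.5, -0.3, -0.7]
grip_width: 0.119
grasp_force: 30.0
```

```bash
python3 -c "
from h import *
go(.6463,-.0256,.09,.351)"
```

```text
move [ 55.9 273.1  17. ] spin 0.084
```

>>> arm_command(deltas=[[3, 15, 0, 0], [6, 30, 0, 0], [6, 30, 0, 0], [6, 30, 0, 0], [6, 30, 0, 0], [6, 30, 0, 0], [6, 30, 0, 0], [6, 30, 0, 0], [6, 30, 0, 0], [5, 18, 0, 0], [0, 0, 0, 0.084], [0, 0, 0, 0], [0, 0, 0, 0]])

```text
clock: 7.18
eef_pos: [0.6427, -0.0244, 0.101]
orientation: [-1.796, -2.577, 0.003]
contact_force: [-0.2, -0.3, -0.9]
grip_width: 0.122
grasp_force: 30.0
```

```bash
python3 -c "
from h import *
go(.6463,-.0256,.030,.351)
look('w5',amin=1e9)"
```

```text
move [-2.4  3.1 70.9] spin 0.003
t 7.18 tcp [ 0.6427 -0.0244  0.101 ] yaw_y 0.354 tilt [-0.0018 -0.0007 -1.    ]
```

View pics/w5.png

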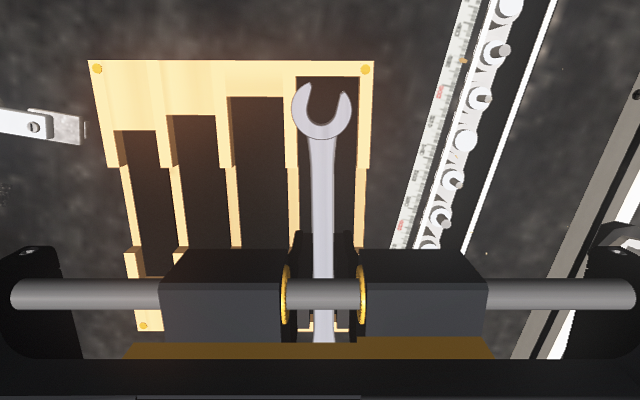

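Spanner_4 is held straight, its jaw at (322,105) over the longest pocket (327,75 to 250). Lowering into the pocket.

>>> arm_command(deltas=[[-2, 3, 15, 0], [0, 0, 18, 0], [0, 0, 16, 0], [0, 0, 12, 0], [0, 0, 6, 0], [0, 0, 3, 0], [0, 0, 0, 0]])

```text
clock: 7.82
eef_pos: [0.6468, -0.0253, 0.031]
orientation: [-1.798, -2.575, 0.001]
contact_force: [-0.7, -0.5, -0.4]
grip_width: 0.124
grasp_force: 30.0
```

>>> arm_command(deltas=[[0, 0, 0, 0], [0, 0, 0, 0], [0, 0, 0, 0], [0, 0, 0, 0]], grip=26)

```text
clock: 8.15
eef_pos: [0.6476, -0.0249, 0.0323]
orientation: [1.797, 2.575, 0.002]
contact_force: [0.2, 0.5, -0.4]
grip_width: 0.282
grasp_force: 0.0
```

>>> arm_command(deltas=[[0, 0, -10, 0], [0, 0, -25, 0], [0, 0, -35, 0], [0, 0, 0, 0]])

```text
clock: 8.48
eef_pos: [0.6514, -0.0258, 0.1088]
orientation: [1.793, 2.568, 0.011]
contact_force: [1.2, -0.3, 0.1]
grip_width: 0.291
grasp_force: 0.0
```

```bash
python3 -c "
from h import *
go(.423,.116,.12,.007)"
```

```text
move [ 211.7 -165.4  -14. ] spin 0.345
```

>>> arm_command(deltas=[[12, -9, -12, 0], [25, -20, 0, 0], [25, -20, 0, 0], [25, -20, 0, 0], [25, -20, 0, 0], [25, -20, 0, 0], [25, -20, 0, 0], [25, -20, 0, 0], [25, -16, 0, 0], [0, 0, 0, 0.115], [0, 0, 0, 0.115], [0, 0, 0, 0.115], [0, 0, 0, 0], [0, 0, 0, 0]], grip=40)

```text
clock: 9.65
eef_pos: [0.4194, 0.1174, 0.1141]
orientation: [2.21, 2.232, 0.002]
contact_force: [-0.5, -0.7, -0.2]
grip_width: 0.461
grasp_force: 0.0
```

```bash
cat >> h.py <<'E'
def near(tag,L,x,y,zt=.007):
    "visible part of the spanner between the fingers: refine its centre from its far end"
    s=bot.sense();img=bot.snapshot("wrist");cv2.imwrite(f"pics/{tag}.png",img);hsv=cv2.cvtColor(img,cv2.COLOR_BGR2HSV)
    m=((hsv[...,2]>110)&(hsv[...,1]<70)).astype(np.uint8);m[245:]=0
    k,l,st,ce=cv2.connectedComponentsWithStats(m)
    for i in range(1,k):
        if st[i,4]<300: continue
        v,u=np.nonzero(l==i);p=ray(np.c_[u,v],zt,"wrist",s)[:,:2]
        if np.linalg.norm(p-[x,y],axis=1).min()>.06 or np.linalg.norm(p-[x,y],axis=1).max()>.12 : continue
        M=R.from_rotvec(s["orientation"]).as_matrix();q=(p-s["eef_pos"][:2])@M[:2,:2] # tool x,y
        far=q[:,0].max();sh=q[q[:,0]<far-.035];f=np.polyfit(sh[:,0],sh[:,1],1) if len(sh)>50 else [0,q[:,1].mean()]
        a=np.arctan(f[0]);xc=far-L/2*np.cos(a)
        print("blob",ce[i].round(),"centre in tool mm",(xc*1000).round(1),(np.polyval(f,xc)*1000).round(1),"axis slope %.3f"%a,"width",np.ptp(q[:,1])*1000)
    print("t",s["clock"],s["eef_pos"])
E
python3 -c "
from h import *
go(.423,.116,.0215,.007)
near('w6',.143,.423,.116)"
```

```text
move [-1.5  3.5 92.6] spin 0.003
blob [325. 176.] centre in tool mm -2.0 2.3 axis slope -0.018 width 17.235090406434797
t 9.65 [0.4194 0.1174 0.1141]
```

The two estimates agree to about 1 mm, so I'll grasp B (spanner_3).

>>> arm_command(deltas=[[-2, 3, 18, 0], [0, 0, 24, 0], [0, 0, 22, 0], [0, 0, 16, 0], [0, 0, 8, 0], [0, 0, 4, 0], [0, 0, 0, 0]])

```text
clock: 10.28
eef_pos: [0.4221, 0.115, 0.0212]
orientation: [-2.213, -2.229, 0.001]
contact_force: [-0.3, 0.0, 0.6]
grip_width: 0.457
grasp_force: 0.0
```

>>> arm_command(deltas=[[0, 0, 0, 0], [0, 0, 0, 0], [0, 0, 0, 0], [0, 0, 0, 0], [0, 0, 0, 0], [0, 0, 0, 0]], grip=0)

```text
clock: 10.78
eef_pos: [0.4222, 0.1154, 0.0218]
orientation: [2.213, 2.23, 0.001]
contact_force: [0.6, 0.8, 2.6]
grip_width: 0.111
grasp_force: 30.0
```

>>> arm_command(deltas=[[0, 0, -10, 0], [0, 0, -20, 0], [0, 0, -25, 0], [0, 0, -25, 0], [0, 0, 0, 0]])

```text
clock: 11.2
eef_pos: [0.4247, 0.1158, 0.1054]
orientation: [2.213, 2.227, 0.012]
contact_force: [0.7, -0.3, 0.0]
grip_width: 0.115
grasp_force: 30.0
```

```bash
python3 -c "
from h import *
go(.6027,-.0416,.1,.351)"
```

```text
move [-158.6  177.     6.1] spin -0.345
```

>>> arm_command(deltas=[[-8, 9, 0, 0], [-19, 21, 0, 0], [-19, 21, 0, 0], [-19, 21, 0, 0], [-19, 21, 0, 0], [-19, 21, 0, 0], [-19, 21, 0, 0], [-19, 21, 0, 0], [-17, 20, 0, 0], [0, 0, 0, -0.115], [0, 0, 0, -0.115], [0, 0, 0, -0.115], [0, 0, 0, 0], [0, 0, 0, 0]])

```text
clock: 12.37
eef_pos: [0.5988, -0.0416, 0.1014]
orientation: [-1.802, -2.573, -0.0]
contact_force: [0.1, 0.4, -0.6]
grip_width: 0.11
grasp_force: 30.0
```

```bash
python3 -c "
from h import *
go(.6027,-.0416,.031,.351)"
```

```text
move [-1.3  3.7 70.4] spin -0.002
```

>>> arm_command(deltas=[[-1, 4, 15, 0], [0, 0, 18, 0], [0, 0, 16, 0], [0, 0, 12, 0], [0, 0, 6, 0], [0, 0, 3, 0], [0, 0, 0, 0]])

```text
clock: 12.95
eef_pos: [0.6031, -0.0411, 0.0312]
orientation: [-1.799, -2.575, 0.001]
contact_force: [0.4, -0.2, -0.7]
grip_width: 0.105
grasp_force: 30.0
```

>>> arm_command(deltas=[[0, 0, 0, 0], [0, 0, 0, 0], [0, 0, 0, 0], [0, 0, 0, 0]], grip=24)

```text
clock: 13.28
eef_pos: [0.6037, -0.0411, 0.0322]
orientation: [1.798, 2.575, 0.001]
contact_force: [0.6, 0.2, 0.7]
grip_width: 0.259
grasp_force: 0.0
```

>>> arm_command(deltas=[[0, 0, -10, 0], [0, 0, -25, 0], [0, 0, -35, 0], [0, 0, 0, 0]])

```text
clock: 13.62
eef_pos: [0.6074, -0.0421, 0.1082]
orientation: [1.794, 2.568, 0.01]
contact_force: [1.4, -0.7, 0.1]
grip_width: 0.272
grasp_force: 0.0
```

```bash
python3 -c "
from h import *
go(.4274,.3175,.12,.355)
look('w7',amin=1e9)"
```

```text
move [399.5 -45.2 -13.9] spin -0.004
t 13.62 tcp [ 0.6074 -0.0421  0.1082] yaw_y 0.351 tilt [ 0.0114  0.     -0.9999]
```

View pics/w7.png

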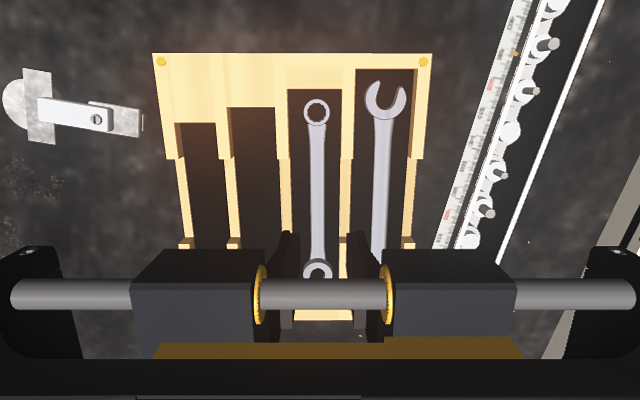

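Spanner_3 is in its pocket (ring at 316,112) and spanner_4 in the longest (jaw at 385,97). Next is A.

>>> arm_command(deltas=[[18, -2, -12, 0], [36, -4, 0, 0], [36, -4, 0, 0], [36, -4, 0, 0], [36, -4, 0, 0], [36, -4, 0, 0], [36, -4, 0, 0], [36, -4, 0, 0], [36, -4, 0, 0], [36, -4, 0, 0], [36, -4, 0, 0], [21, -3, 0, 0], [0, 0, 0, 0], [0, 0, 0, 0]], grip=40)

```text
clock: 14.83
eef_pos: [0.4224, 0.3191, 0.1134]
orientation: [-1.793, -2.579, 0.001]
contact_force: [1.3, -0.9, -0.0]
grip_width: 0.463
grasp_force: 0.0
```

```bash
python3 -c "
from h import *
go(.4274,.3175,.0215,.355)
near('w8',.120,.4274,.3175)"
```

```text
move [-3.2  4.2 91.9] spin 0.000
blob [326. 185.] centre in tool mm -4.5 3.0 axis slope -0.020 width 13.795151096650283
t 14.8333 [0.4224 0.3191 0.1134]
```

>>> arm_command(deltas=[[-4, 3.5, 18, 0], [0, 0, 24, 0], [0, 0, 22, 0], [0, 0, 16, 0], [0, 0, 8, 0], [0, 0, 4, 0], [0, 0, 0, 0]])

```text
clock: 15.47
eef_pos: [0.4286, 0.3142, 0.0212]
orientation: [1.801, 2.574, -0.002]
contact_force: [-0.5, -0.2, 0.4]
grip_width: 0.459
grasp_force: 0.0
```

>>> arm_command(deltas=[[0, 0, 0, 0], [0, 0, 0, 0], [0, 0, 0, 0], [0, 0, 0, 0], [0, 0, 0, 0], [0, 0, 0, 0]], grip=0)

```text
clock: 15.97
eef_pos: [0.4282, 0.3156, 0.0219]
orientation: [-1.798, -2.576, -0.001]
contact_force: [0.3, 0.1, 2.7]
grip_width: 0.099
grasp_force: 30.0
```

>>> arm_command(deltas=[[0, 0, -10, 0], [0, 0, -20, 0], [0, 0, -25, 0], [0, 0, -25, 0], [0, 0, 0, 0]])

```text
clock: 16.38
eef_pos: [0.4308, 0.317, 0.1063]
orientation: [1.798, 2.574, 0.014]
contact_force: [0.8, 0.1, 0.8]
grip_width: 0.102
grasp_force: 30.0
```

```bash
python3 -c "
from h import *
go(.5632,-.056,.105,.351)"
```

```text
move [-395.8   -4.1   -0.1] spin 0.000
```

>>> arm_command(deltas=[[-18, 0, 0, 0], [-36, 0, 0, 0], [-36, 0, 0, 0], [-36, 0, 0, 0], [-36, 0, 0, 0], [-36, 0, 0, 0], [-36, 0, 0, 0], [-36, 0, 0, 0], [-36, 0, 0, 0], [-36, 0, 0, 0], [-36, -2, 0, 0], [-18, -2, 0, 0], [0, 0, 0, 0], [0, 0, 0, 0]])

```text
clock: 17.55
eef_pos: [0.5606, -0.059, 0.1014]
orientation: [-1.802, -2.573, 0.001]
contact_force: [-0.2, 0.7, 0.4]
grip_width: 0.095
grasp_force: 30.0
```

```bash
python3 -c "
from h import *
go(.5632,-.056,.031,.351)"
```

```text
move [ 1.9  3.5 70.4] spin -0.002
```

>>> arm_command(deltas=[[2, 3.5, 15, 0], [0, 0, 18, 0], [0, 0, 16, 0], [0, 0, 12, 0], [0, 0, 6, 0], [0, 0, 3, 0], [0, 0, 0, 0]])

```text
clock: 18.13
eef_pos: [0.5633, -0.054, 0.0312]
orientation: [-1.797, -2.576, 0.0]
contact_force: [0.3, 0.1, -0.5]
grip_width: 0.099
grasp_force: 30.0
```

>>> arm_command(deltas=[[0, 0, 0, 0], [0, 0, 0, 0], [0, 0, 0, 0], [0, 0, 0, 0]], grip=22)

```text
clock: 18.47
eef_pos: [0.5639, -0.0547, 0.0321]
orientation: [1.798, 2.575, 0.001]
contact_force: [0.2, 0.5, 1.0]
grip_width: 0.236
grasp_force: 0.0
```

>>> arm_command(deltas=[[0, 0, -10, 0], [0, 0, -25, 0], [0, 0, -35, 0], [0, 0, 0, 0]])

```text
clock: 18.8
eef_pos: [0.5675, -0.0557, 0.1077]
orientation: [1.794, 2.568, 0.01]
contact_force: [0.8, -0.4, 0.2]
grip_width: 0.248
grasp_force: 0.0
```

```bash
python3 -c "
from h import *
go(.5105,-.3745,.16,.134)"
```

```text
move [-280.  -162.6  -52.9] spin 0.217
```

>>> arm_command(deltas=[[-14, -8, -20, 0], [-28, -16, -33, 0], [-28, -16, 0, 0], [-28, -16, 0, 0], [-28, -16, 0, 0], [-28, -16, 0, 0], [-28, -16, 0, 0], [-28, -16, 0, 0], [-28, -16, 0, 0], [-28, -16, 0, 0], [-14, -10, 0, 0], [0, 0, 0, 0.109], [0, 0, 0, 0.108], [0, 0, 0, 0], [0, 0, 0, 0]], grip=40)

```text
clock: 20.05
eef_pos: [0.5085, -0.3701, 0.1516]
orientation: [2.063, 2.369, -0.0]
contact_force: [0.1, -0.6, -0.0]
grip_width: 0.46
grasp_force: 0.0
```

```bash
python3 -c "
from h import *
go(.5105,-.3745,.0215,.134)
near('w9',.100,.5105,-.3745)"
```

```text
move [ -4.6   1.3 130.1] spin 0.004
blob [325. 184.] centre in tool mm -5.0 2.3 axis slope -0.040 width 15.865814383769214
t 20.05 [ 0.5085 -0.3701  0.1516]
```

View pics/w9.png

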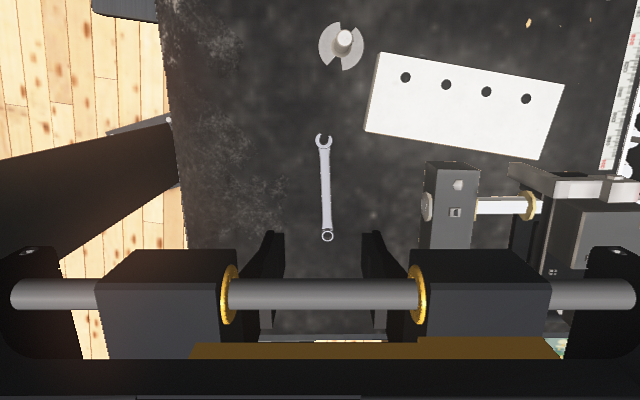

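The short spanner is at (325,185), but a dark clamp block stands right of it at (425-480,163-250). I need its height before the gripper body goes down next to it.

```bash
python3 - <<'E'
from h import *
s=bot.sense()
for z in(0,.03,.05,.07,.09): print(z,ray([(425,163),(425,250),(480,163),(325,185)],z,"wrist",s)[:,:2].ravel())
a=cv2.imread("pics/scene0.png")[190:300,390:530]
b=cv2.imread("pics/side0.png")[130:210,220:360]
b=cv2.copyMakeBorder(b,0,30,0,0,cv2.BORDER_CONSTANT)
cv2.imwrite("pics/c4.png",cv2.resize(np.hstack([a,b]),None,fx=2.8,fy=2.8,interpolation=cv2.INTER_CUBIC))
E
```

```text
0 [ 0.5951 -0.3397  0.614  -0.4221  0.643  -0.3331  0.511  -0.3716]
0.03 [ 0.5851 -0.3347  0.6021 -0.4086  0.6281 -0.3287  0.5096 -0.3633]
0.05 [ 0.5785 -0.3313  0.5941 -0.3997  0.6182 -0.3258  0.5086 -0.3577]
0.07 [ 0.5718 -0.3279  0.5862 -0.3907  0.6083 -0.3228  0.5077 -0.3522]
0.09 [ 0.5652 -0.3245  0.5783 -0.3817  0.5984 -0.3199  0.5067 -0.3466]
```

View pics/c4.png

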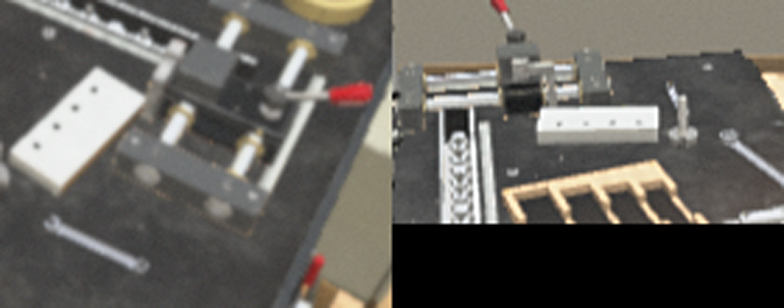

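```bash
python3 - <<'E'
from h import *
s=bot.sense()
print(tri("wrist",(425,166),"scene",(390+120/2.8,190+148/2.8),s))
print(tri("wrist",(480,166),"scene",(390+135/2.8,190+130/2.8),s))
# side: end bar top of the bar near right, crop (580..608,50)
print(tri("wrist",(425,166),"side",(220+(608-392)/2.8,130+52/2.8),s))
E
```

```text
(array([ 0.5872, -0.3395,  0.0411]), [np.float64(6.487411607598419), np.float64(6.4874116075974735)])
(array([ 0.6374, -0.3343,  0.0172]), [np.float64(2.2968441530846877), np.float64(2.296844153084842)])
(array([ 0.5808, -0.3295,  0.0827]), [np.float64(12.152293069123553), np.float64(12.15229306912299)])
```

The bar is about 41 mm high, while the body's underside stays above 70 mm. I'll descend slowly and watch the contact force.

>>> arm_command(deltas=[[-5, 2, 20, -0.02], [0, 0, 30, -0.02], [0, 0, 30, 0], [0, 0, 20, 0], [0, 0, 0, 0], [0, 0, 4, 0], [0, 0, 4, 0]])

```text
clock: 20.68
eef_pos: [0.5121, -0.3756, 0.0446]
orientation: [2.016, 2.406, 0.001]
contact_force: [0.7, -0.0, -0.2]
grip_width: 0.458
grasp_force: 0.0
```

>>> arm_command(deltas=[[0, 0, 4, 0], [0, 0, 4, 0], [0, 0, 4, 0], [0, 0, 4, 0], [0, 0, 4, 0], [0, 0, 2, 0], [0, 0, 0, 0]])

```text
clock: 21.27
eef_pos: [0.5109, -0.3746, 0.0207]
orientation: [-2.018, -2.406, 0.0]
contact_force: [-0.8, 0.0, 0.1]
grip_width: 0.459
grasp_force: 0.0
```

```bash
python3 -c "
from h import *
go(.5105,-.3745,.0215,.094)"
```

```text
move [ 0.2 -0.3 -0.8] spin 0.081
```

>>> arm_command(deltas=[[0, 0, 0, 0], [0, 0, 0, 0], [0, 0, 0, 0], [0, 0, 0, 0], [0, 0, 0, 0], [0, 0, 0, 0]], grip=0)

```text
clock: 21.77
eef_pos: [0.5112, -0.3749, 0.0214]
orientation: [2.019, 2.407, 0.0]
contact_force: [0.2, -0.6, 0.4]
grip_width: 0.088
grasp_force: 23.3
```

>>> arm_command(deltas=[[0, 0, -10, 0], [0, 0, -25, 0], [0, 0, -35, 0], [0, 0, -35, 0], [0, 0, -25, 0], [0, 0, 0, 0], [0, 0, 0, 0]])

```text
clock: 22.35
eef_pos: [0.5119, -0.3756, 0.1537]
orientation: [2.016, 2.404, 0.002]
contact_force: [-0.6, -0.1, -0.9]
grip_width: 0.087
grasp_force: 30.0
```

```bash
python3 -c "
from h import *
go(.5276,-.0691,.11,.351)"
```

```text
move [299.2  68.7  43.2] spin -0.176
```

>>> arm_command(deltas=[[15, 4, 0, 0], [30, 7, 0, 0], [30, 7, 0, 0], [30, 7, 0, 0], [30, 7, 0, 0], [30, 7, 0, 0], [30, 7, 0, 0], [30, 7, 0, 0], [30, 7, 20, 0], [30, 6, 24, 0], [14, 3, 0, 0], [0, 0, 0, -0.09], [0, 0, 0, -0.086], [0, 0, 0, 0], [0, 0, 0, 0]])

```text
clock: 23.6
eef_pos: [0.5262, -0.0685, 0.1065]
orientation: [-1.802, -2.572, 0.001]
contact_force: [-0.2, 0.8, -0.9]
grip_width: 0.093
grasp_force: 30.0
```

```bash
python3 -c "
from h import *
go(.5276,-.0691,.031,.351)"
```

```text
move [-1.2  1.2 75.5] spin -0.002
```

>>> arm_command(deltas=[[-1, 1, 18, 0], [0, 0, 20, 0], [0, 0, 17, 0], [0, 0, 12, 0], [0, 0, 6, 0], [0, 0, 3, 0], [0, 0, 0, 0]])

```text
clock: 24.18
eef_pos: [0.5282, -0.0693, 0.031]
orientation: [-1.8, -2.574, 0.001]
contact_force: [-0.5, 0.4, 0.1]
grip_width: 0.09
grasp_force: 30.0
```

>>> arm_command(deltas=[[0, 0, 0, 0], [0, 0, 0, 0], [0, 0, 0, 0], [0, 0, 0, 0]], grip=21)

```text
clock: 24.52
eef_pos: [0.5287, -0.069, 0.0319]
orientation: [1.799, 2.574, 0.001]
contact_force: [0.3, 0.8, -0.1]
grip_width: 0.23
grasp_force: 0.0
```

>>> arm_command(deltas=[[0, 0, -10, 0], [0, 0, -25, 0], [0, 0, -35, 0], [-20, 0, -35, 0], [-30, 0, -35, 0], [-30, 0, -35, 0], [-30, 0, -35, 0], [0, 10, -20, 0], [0, 10, -20, 0], [0, 10, 0, 0], [0, 0, 0, 0], [0, 0, 0, 0]])

```text
clock: 25.52
eef_pos: [0.5908, -0.1531, 0.2704]
orientation: [-1.797, -2.575, 0.001]
contact_force: [-0.3, 0.7, -0.5]
grip_width: 0.241
grasp_force: 0.0
```

```bash
python3 - <<'E'
from h import *
s,img=look('w10',thr=130,amin=250)
c,P=cam("wrist",s);e=np.array([.939,.344]);n=np.array([-.344,.939]);c0=np.array([.590,-.0462])
hsv=cv2.cvtColor(img,cv2.COLOR_BGR2HSV)
m=((hsv[...,2]>100)&(hsv[...,1]<60)).astype(np.uint8);m[250:]=0
k,l,st,ce=cv2.connectedComponentsWithStats(m)
for i in range(1,k):
    if st[i,4]<150: continue
    v,u=np.nonzero(l==i);p=ray(np.c_[u,v],.0145,"wrist",s)[:,:2]
    q=(p-c0)@np.c_[e,n]*1000
    if abs(q).max()<100: print(ce[i].round(),"x %.1f y-mid %.1f len %.1f wid %.1f"%(np.median(q[:,0]),(q[:,1].max()+q[:,1].min())/2,np.ptp(q[:,1]),np.ptp(q[:,0])))
cv2.imwrite("pics/w10b.png",img)
E
```

```text
t 25.52 tcp [ 0.5908 -0.1531  0.2704] yaw_y 0.352 tilt [-0.0019  0.0005 -1.    ]
[12. 46.] 1811 ctr [ 0.2267 -0.1572] size [ 21.8 100.7] ang -1.569 mean [ 0.2265 -0.1536]
[214.  10.] 1620 ctr [ 0.4275 -0.0457] size [27.1 91.4] ang 0.352 mean [ 0.4258 -0.0425]
[369.  68.] 1219 ctr [ 0.6037 -0.0413] size [ 21.3 140.6] ang -1.199 mean [ 0.6044 -0.0403]
[448. 119.] 2614 ctr [ 0.7147 -0.0801] size [ 12.3 298.3] ang -1.424 mean [ 0.7123 -0.0643]
[466. 119.] 4174 ctr [ 0.7364 -0.0723] size [ 23.5 300.5] ang -1.424 mean [ 0.7329 -0.0565]
[491. 121.] 1028 ctr [ 0.763  -0.0625] size [  4.8 296.6] ang -1.424 mean [ 0.7609 -0.0485]
[569.  97.] 1904 ctr [ 0.8327 -0.001 ] size [ 11.5 229.5] ang -1.425 mean [0.8312 0.0084]
[616.  28.] 933 ctr [0.8396 0.0905] size [17.4 60.1] ang -1.424 mean [0.8395 0.0912]
[35. 91.] 3556 ctr [ 0.2617 -0.1917] size [ 45.1 174.1] ang -1.566 mean [ 0.2558 -0.1949]
[331.  65.] 930 ctr [ 0.5631 -0.0518] size [ 17.5 120.7] ang -1.219 mean [ 0.5632 -0.0518]
[411.  75.] 1365 ctr [ 0.6519 -0.0368] size [ 20.3 144.5] ang -1.173 mean [ 0.6513 -0.0311]
[296.  66.] 678 ctr [ 0.
[... 1616 characters left out ...]
 -0.2215] size [ 23.9 173.1] ang 0.352 mean [ 0.9797 -0.2216]
[ 78. 321.] 250 ctr [ 0.3453 -0.4964] size [18.5 57.1] ang -1.570 mean [ 0.3481 -0.4889]
[ 91. 332.] 705 ctr [ 0.3675 -0.5054] size [21.8 92.1] ang -1.568 mean [ 0.3675 -0.5026]
[107. 336.] 609 ctr [ 0.3911 -0.4987] size [21.3 93.3] ang -1.571 mean [ 0.3908 -0.5007]
[551. 321.] 894 ctr [ 0.9737 -0.2537] size [50.6 80.4] ang -0.453 mean [ 0.9722 -0.2607]
[313. 321.] 281 ctr [ 0.6578 -0.3746] size [19.3 37.4] ang 0.148 mean [ 0.6572 -0.3752]
[369.  69.] x 14.5 y-mid -1.1 len 138.6 wid 23.2
[411.  69.] x 60.8 y-mid -7.5 len 151.4 wid 26.0
[331.  64.] x -27.1 y-mid 2.9 len 119.3 wid 18.3
[297.  66.] x -65.0 y-mid 0.2 len 98.2 wid 13.9
```

View pics/w10.png

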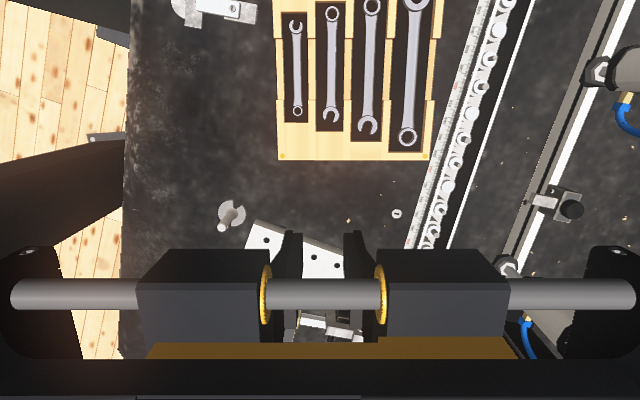

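All four spanners lie in their pockets, at columns 296, 331, 369 and 411. Their middles are within 3 mm of the pocket middles; for spanner_4, cut off at the top, I used its near end. I'm handing the job in.

```bash
python3 -c "
from plant import bot
print(bot.sign_off())"
```

```text
the job is handed in; nothing more can be done
None
```

All four spanners are in their own pockets, middles within about 3 mm by the last wrist picture; the tape measure and hinge were not touched, and I handed the job in at about 25.6 s (no verdict returned).

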